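# Re-rack a tasting flight in its order

## Task

Move the four miniature bottles from the coasters on the dark board into the compartments of the pale rack, one bottle to each compartment, keeping their order counted from the brass knobs: the bottle nearest the board's knob goes into the compartment nearest the rack's knob, the next into the next, and so on. Leave all four standing upright on the floors of their compartments, and do not let any bottle fall over on the way.

Things in the scene. Friction and masses are not known exactly. Their poses are not given: they have to be found in the camera images.
- bottle_slim: Amber glass miniature, loose, 0.1 to 0.15 kg, slim round bottle: body 32 mm across, straight to 62 mm, whole height 118 mm. Its straight round neck, 20 mm in diameter including the black cap, takes up the top 44 mm: grip it there. Origin: centre of the underside; z up to the cap.
- bottle_square: Amber glass miniature, loose, 0.1 to 0.15 kg, square bottle: body 38 x 38 mm, 52 mm high, whole height 106 mm. Its straight round neck, 20 mm in diameter including the black cap, takes up the top 44 mm: grip it there. Origin: centre of the underside; z up to the cap.
- bottle_flask: Amber glass miniature, loose, 0.1 to 0.15 kg, flat rectangular hip-flask bottle: body 26 mm (its x) by 46 mm (its y), 54 mm high, whole height 106 mm. Its straight round neck, 20 mm in diameter including the black cap, takes up the top 44 mm: grip it there. Origin: centre of the underside; z up to the cap.
- bottle_onion: Amber glass miniature, loose, 0.1 to 0.15 kg, squat onion-shaped round bottle: body 50 mm across at its widest, whole height 94 mm. Its straight round neck, 20 mm in diameter including the black cap, takes up the top 44 mm: grip it there. Origin: centre of the underside; z up to the cap.
- coaster_slim: Fixed cork coaster, 62 mm across, 6 mm thick, the one under the slim bottle at the start (all four look alike). Origin: centre of its underside, on the dark board (380 x 78 mm), 18 mm over the bench. The four lie 72 mm apart in a row along their common y axis; +y points to the board's end with the brass knob (40 mm high); the other end has a flat steel plate.
- coaster_square: Fixed cork coaster, 62 mm across, 6 mm thick, the one under the square bottle at the start (all four look alike). Origin: centre of its underside, on the dark board (380 x 78 mm), 18 mm over the bench. The four lie 72 mm apart in a row along their common y axis; +y points to the board's end with the brass knob (40 mm high); the other end has a flat steel plate.
- coaster_flask: Fixed cork coaster, 62 mm across, 6 mm thick, the one under the flask bottle at the start (all four look alike). Origin: centre of its underside, on the dark board (380 x 78 mm), 18 mm over the bench. The four lie 72 mm apart in a row along their common y axis; +y points to the board's end with the brass knob (40 mm high); the other end has a flat steel plate.
- coaster_onion: Fixed cork coaster, 62 mm across, 6 mm thick, the one under the onion bottle at the start (all four look alike). Origin: centre of its underside, on the dark board (380 x 78 mm), 18 mm over the bench. The four lie 72 mm apart in a row along their common y axis; +y points to the board's end with the brass knob (40 mm high); the other end has a flat steel plate.
- rack: Fixed pale wooden rack, 380 mm long (its y) and 78 mm wide (its x), with four open square compartments in a row. Origin: centre of its underside, on the bench. Compartment centres at x = 0, y = -108, -36, 36 and 108 mm in its frame; each is 66 mm square inside, its floor 8 mm above the origin; the 6 mm walls and dividers reach 30 mm above the origin. A brass knob stands on one end, a flat steel plate on the other.
- rack_knob: The upright brass knob on one end of the pale rack, fixed, 40 mm high, 28 mm across; it lies on the rack's long centre line, 169 mm from the rack's centre towards +y or -y of the rack. Origin: centre of its foot, 8 mm above the bench.
There are look-alikes about, which are no part of the job. Leave any blue or purple look-alike of the bottle_flask alone.

How it is judged:
At the end, for the whole second after the job is handed in: Each bottle stands in the compartment of the same rank from the knob as its coaster: 37-97, 97-169, 169-241 or 241-313 mm from the rack's knob, within 22 mm of the rack's centre line, foot within 5 mm of the floor's height, upright within 0.12 rad, at rest (((y of each of coaster_square, coaster_flask, coaster_onion in the frame of coaster_slim below 0.036 m and horizontal distance between bottle_slim and rack_knob between 0.037 and 0.097 m) or (y of any of coaster_square, coaster_flask, coaster_onion in the frame of coaster_slim above 0.036 m and y of each of coaster_square, coaster_flask, coaster_onion in the frame of coaster_slim below 0.108 m and horizontal distance between bottle_slim and rack_knob between 0.097 and 0.169 m) or (y of any of coaster_square, coaster_flask, coaster_onion in the frame of coaster_slim above 0.108 m and y of each of coaster_square, coaster_flask, coaster_onion in the frame of coaster_slim below 0.18 m and horizontal distance between bottle_slim and rack_knob between 0.169 and 0.241 m) or (y of any of coaster_square, coaster_flask, coaster_onion in the frame of coaster_slim above 0.18 m and horizontal distance between bottle_slim and rack_knob between 0.241 and 0.313 m)) and x of bottle_slim in the frame of rack between -0.022 and 0.022 m and z of bottle_slim in the frame of rack between 0.003 and 0.013 m and angle between each of bottle_slim, bottle_square, bottle_flask, bottle_onion's own z axis and vertical below 0.12 rad and linear speed of each of bottle_slim, bottle_square, bottle_flask, bottle_onion below 0.02 m/s and angular speed of each of bottle_slim, bottle_square, bottle_flask, bottle_onion below 0.2 rad/s and ((y of each of coaster_slim, coaster_flask, coaster_onion in the frame of coaster_square below 0.036 m and horizontal distance between bottle_square and rack_knob between 0.037 and 0.097 m) or (y of any of coaster_slim, coaster_flask, coaster_onion in the frame of coaster_square above 0.036 m and y of each of coaster_slim, coaster_flask, coaster_onion in the frame of coaster_square below 0.108 m and horizontal distance between bottle_square and rack_knob between 0.097 and 0.169 m) or (y of any of coaster_slim, coaster_flask, coaster_onion in the frame of coaster_square above 0.108 m and y of each of coaster_slim, coaster_flask, coaster_onion in the frame of coaster_square below 0.18 m and horizontal distance between bottle_square and rack_knob between 0.169 and 0.241 m) or (y of any of coaster_slim, coaster_flask, coaster_onion in the frame of coaster_square above 0.18 m and horizontal distance between bottle_square and rack_knob between 0.241 and 0.313 m)) and x of bottle_square in the frame of rack between -0.022 and 0.022 m and z of bottle_square in the frame of rack between 0.003 and 0.013 m and ((y of each of coaster_slim, coaster_square, coaster_onion in the frame of coaster_flask below 0.036 m and horizontal distance between bottle_flask and rack_knob between 0.037 and 0.097 m) or (y of any of coaster_slim, coaster_square, coaster_onion in the frame of coaster_flask above 0.036 m and y of each of coaster_slim, coaster_square, coaster_onion in the frame of coaster_flask below 0.108 m and horizontal distance between bottle_flask and rack_knob between 0.097 and 0.169 m) or (y of any of coaster_slim, coaster_square, coaster_onion in the frame of coaster_flask above 0.108 m and y of each of coaster_slim, coaster_square, coaster_onion in the frame of coaster_flask below 0.18 m and horizontal distance between bottle_flask and rack_knob between 0.169 and 0.241 m) or (y of any of coaster_slim, coaster_square, coaster_onion in the frame of coaster_flask above 0.18 m and horizontal distance between bottle_flask and rack_knob between 0.241 and 0.313 m)) and x of bottle_flask in the frame of rack between -0.022 and 0.022 m and z of bottle_flask in the frame of rack between 0.003 and 0.013 m and ((y of each of coaster_slim, coaster_square, coaster_flask in the frame of coaster_onion below 0.036 m and horizontal distance between bottle_onion and rack_knob between 0.037 and 0.097 m) or (y of any of coaster_slim, coaster_square, coaster_flask in the frame of coaster_onion above 0.036 m and y of each of coaster_slim, coaster_square, coaster_flask in the frame of coaster_onion below 0.108 m and horizontal distance between bottle_onion and rack_knob between 0.097 and 0.169 m) or (y of any of coaster_slim, coaster_square, coaster_flask in the frame of coaster_onion above 0.108 m and y of each of coaster_slim, coaster_square, coaster_flask in the frame of coaster_onion below 0.18 m and horizontal distance between bottle_onion and rack_knob between 0.169 and 0.241 m) or (y of any of coaster_slim, coaster_square, coaster_flask in the frame of coaster_onion above 0.18 m and horizontal distance between bottle_onion and rack_knob between 0.241 and 0.313 m)) and x of bottle_onion in the frame of rack between -0.022 and 0.022 m and z of bottle_onion in the frame of rack between 0.003 and 0.013 m); the robot touches nothing.
It fails at once if a bottle falls over (tilts beyond 1 rad) (angle between any of bottle_slim, bottle_square, bottle_flask, bottle_onion's own z axis and vertical above 1 rad).
It also fails if it takes over 115 s, if anything falls off the work surface, if the arm or the gripper's body presses on something with over 40 N, if the wrist force passes 120 N, or if a joint passes its speed limit or range.

## Robot

A 6-joint arm with a two-finger parallel gripper is mounted at the origin on the work surface. World frame = base frame: x ahead of the robot, y to its left, z up, the work surface at z = 0. Lengths are in m, angles in rad, forces in N, time in s.
With the tool pointing down it reaches from about 0.25 to 0.775 m from the base axis. Payload 4 kg.
Tool frame: the origin (TCP) lies at the very end of the fingers, on their centre line; the grasp point (between the pads) lies 19 mm behind it; x points along the fingers, y is the direction in which the jaws open and shut, and the axes are right-handed (so a half turn about x gives the same grasp; the last joint's range is limited). The gripper opens to 94 mm and grips with 3 to 60 N. Pads are 16 mm wide; open, the fingers measure 119 mm over their backs; the gripper's body (75 mm by 177 mm) begins 78 mm behind the grasp point.
Start: joints at [-1.333, 0.087, 1.371, -0, 1.684, -0.103], TCP at [0.184, -0.518, 0.206] pointing down, gripper open.
Joint ranges: [-3.1, 3.1], [-0.76, 2.03], [0.27, 2.55], [-1.08, 4.22], [0.17, 2.65], [-2.57, 2.57]. Speed limits (rad/s): [2.79, 2.79, 3.14, 3.14, 3.14, 3.14].

## Interface

Orientations are given as [roll, pitch, yaw] about the fixed x, y, z axes, in that order (R = Rz(yaw) Ry(pitch) Rx(roll)).
In Python, from bench import robot gives the robot as it stands.
- The arm moves only by the tool carry_out, never from a script. Its argument "targets" is a list of rows, each a list of 5 numbers: the closure, from 0 (fully open) to 1 (shut), then the shift along the tool's x, y, z in cm, then the turn about the tool's x in degrees. In form: [[fingers, tx, ty, tz, turn], ...]. A call has 1 to 20 rows; each row shifts and turns the commanded pose from where the row before left it, along the tool's axes as they then stand; what a row does not reach is not made up. A row lasts 1/10 s, in which the tool goes at most 50 mm and 8.59 degrees, less where a joint would pass 70% of its speed; a pose out of reach is approached as far as the arm can. A call is refused whole if a number of a shift passes 5 or a number of a turn 8.59, either way. A call with a gripper value outside its range is refused whole. The fingers move at their own pace and stop on an object; the grip force is fixed at half the most. Time passes only in rows, so rows that do not move let the fingers close. It gives the time, the measured TCP pose, the force and the opening at its end, in the units of the state.
- robot.get_obs(): the state, without advancing time (a new reading comes with each control period).
- robot.snapshot(name): name is "scene" or "top" or "wrist"; returns a dict with "image" (480x640x3 uint8, red, green, blue), "camera_matrix" (3x3 intrinsics, pixels), "pose" (4x4, takes a point from camera to world coordinates). Camera axes: x right, y up, looking along -z (the intrinsics and any distortion apply to the point x, -y, -z); pixel columns grow to the right and rows downward; lengths in m; the calibration is good to about 2 mm. A picture is of the moment at which its call begins. There is no depth.
- robot.close_job(): hands the job in, once; it reports no verdict.
The state is a dict: "time": time; "joint_positions": joint angles; "qvel": joint speeds; "joint_torque": joint torques, N m; "tool_pos": TCP position; "ee_rot": TCP orientation; "wrist_force": force on the tool from outside, world axes, zero at the start; "wrist_torque": the same for the moment, N m; "width": finger opening in m.
Only numpy, scipy, OpenCV 4.12 (cv2) and the standard library are available. Lean on these libraries where they do the work, as an engineer would, in place of code of your own. Each camera call takes 0.05 s, during which the arm holds its last target. There are 200 camera calls.

## Working session

There is one attempt and no reset: what is moved stays moved. The work goes in short steps, Python scripts to look and compute and a tool call to move; the robot and the scene stay as the last step left them, time stands still between calls to the robot, and variables do not carry over. Pictures are saved under pics/ and viewed, about 12 in all and at most 16, crops included, and the job is handed in when it is done.

Besides the shell and the picture viewer there is one more tool, called after "Emit:" as name(argument=value, ...) on one line, values as JSON. carry_out: Moves the arm, as the interface text tells. Its arguments: {"type":"object","properties":{"targets":{"type":"array","items":{"type":"array","items":{"type":"number"}}}},"required":["targets"]}

```bash
mkdir -p pics
cat > h.py <<'E'
import numpy as np, cv2
from bench import robot
def snap(n,f=None):
    s=robot.snapshot(n)
    if f: cv2.imwrite('pics/'+f,s['image'][:,:,::-1])
    return s
def ray(s,u,v):
    K=s['camera_matrix'];P=s['pose']
    d=np.linalg.inv(K)@[u,v,1]; d=P[:3,:3]@[d[0],-d[1],-d[2]]
    return P[:3,3],d
def onz(s,u,v,z):
    o,d=ray(s,u,v); return o+d*(z-o[2])/d[2]
def proj(s,p):
    P=s['pose'];c=P[:3,:3].T@(np.array(p)-P[:3,3]);q=s['camera_matrix']@[c[0],-c[1],-c[2]];return q[:2]/q[2]
E
python3 - <<'E'
from h import *
for n in ('top','scene'):
    s=snap(n,n+'0.png'); print(s.keys(),s['camera_matrix'],s['pose'])
print(robot.get_obs())
E
```

```text
dict_keys(['image', 'camera_matrix', 'pose']) [[446.02714605   0.         312.41725557]
 [  0.         446.02714605 239.1082696 ]
 [  0.           0.           1.        ]] [[-0.00465003  0.98514833 -0.17164251  0.50625498]
 [-0.99973057 -0.00848331 -0.02160621 -0.01326939]
 [-0.02274142  0.1714958   0.98492234  0.69964157]
 [ 0.          0.          0.          1.        ]]
dict_keys(['image', 'camera_matrix', 'pose']) [[544.66348463   0.         312.74225653]
 [  0.         544.66348463 246.42051445]
 [  0.           0.           1.        ]] [[-0.50369847 -0.54171955  0.67292479  1.23426474]
 [ 0.86363403 -0.29719887  0.40719663  0.36277437]
 [-0.02059389  0.78626507  0.61754606  0.58650987]
 [ 0.          0.          0.          1.        ]]
{'time': 0.1, 'joint_positions': array([-1.33311559e+00,  8.79138815e-02,  1.37207370e+00, -2.07314703e-05,
        1.68362402e+00, -1.03106965e-01]), 'qvel': array([-0.00051623, -0.00059669, -0.00267565, -0.00177437,  0.00025475,
       -0.00117785]), 'joint_torque': array([ 2.52939884e-03, -3.41251624e+01, -3.03300798e+01,  7.21329404e-02,
        3.04296752e-02, -9.40237669e-05]), 'tool_pos': array([ 0.18369475, -0.51789388,  0.20441824]), 'ee_rot': array([-1.66369818,  1.56877727,  1.81867986]), 'wrist_force': array([ 0.42194207, -0.33242624,  0.30142177]), 'wrist_torque': array([-0.06400981, -0.02226513,  0.07170607]), 'width': 0.09398919686965237}
```

View pics/top0.png

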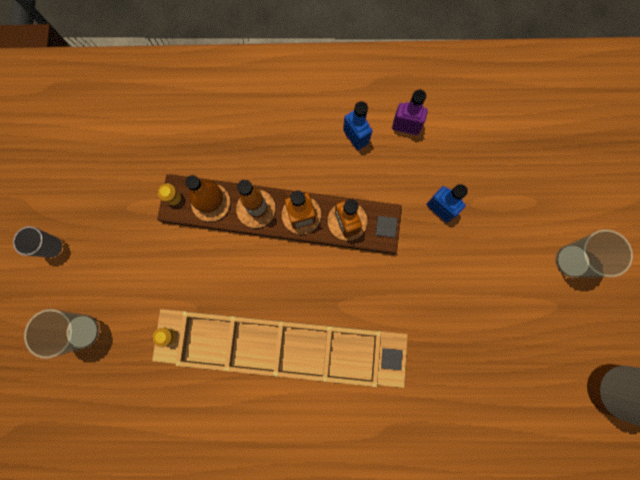

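View pics/scene0.png

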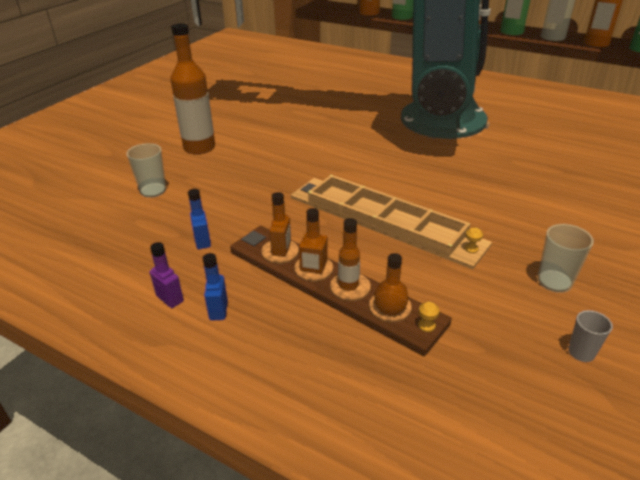

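Knob ends: the board's knob is at top (168,193) and the rack's at (162,337). From the board knob the order is onion (193-207), slim (246), square (299), flask (349). The blue and purple flasks at (358,125), (410,115) and (447,203) are look-alikes; the real flask is the amber one at (349,217) on the fourth coaster. I'll confirm with an enlarged crop.

Run:
```python
from h import *
s=cv2.imread('pics/top0.png'); a=cv2.resize(s[165:255,150:410],None,fx=3,fy=3,interpolation=cv2.INTER_CUBIC); b=cv2.resize(s[300:395,150:410],None,fx=3,fy=3,interpolation=cv2.INTER_CUBIC)
cv2.imwrite('pics/crop1.png',cv2.convertScaleAbs(np.vstack([a,b]),alpha=1.6))
s={'top':robot.snapshot('top'),'scene':robot.snapshot('scene')}
im={k:v['image'] for k,v in s.items()}
# caps: very dark, neutral pixels
for k in im:
    i=im[k].astype(int); m=((i.max(2)<42)&(i.max(2)-i.min(2)<14)).astype(np.uint8)
    n,l,st,c=cv2.connectedComponentsWithStats(m)
    print(k,[(c[j].round(1).tolist(),st[j].tolist()) for j in range(1,n) if 30<st[j,4]<400])
    hsv=cv2.cvtColor(im[k],cv2.COLOR_RGB2HSV)
    print('px',[ (p,im[k][p[1],p[0]].tolist(),hsv[p[1],p[0]].tolist()) for p in ([(162,337),(165,345),(390,358),(210,340),(300,198),(150,300),(230,205)] if k=='top' else [])])
# rack mask
h=cv2.cvtColor(im['top'],cv2.COLOR_RGB2HSV)
m=((h[...,1]<150)&(h[...,2]>120)).astype(np.uint8); m[:, :150]=0; m[:300]=0;m[:,420:]=0
m=cv2.morphologyEx(m,cv2.MORPH_CLOSE,np.ones((15,15)))
c=max(cv2.findContours(m,0,2)[0],key=cv2.contourArea); print(cv2.contourArea(c))
w=np.array([onz(s['top'],*p[0],0.019)[:2] for p in c],np.float32); print(cv2.minAreaRect(w))
```

```text
top [([31.2, 11.6], [16, 0, 33, 24, 367]), ([52.9, 34.0], [49, 25, 8, 21, 55]), ([59.8, 39.8], [57, 34, 7, 12, 32]), ([418.2, 97.3], [412, 91, 13, 14, 137]), ([360.6, 109.0], [355, 103, 12, 14, 131]), ([192.5, 182.8], [186, 177, 15, 13, 100]), ([458.8, 191.5], [452, 185, 15, 14, 143]), ([247.1, 191.2], [241, 187, 12, 8, 39]), ([298.4, 198.1], [292, 192, 12, 14, 77]), ([350.6, 206.4], [344, 200, 13, 14, 119])]
px [((162, 337), [209, 166, 37], [22, 210, 209]), ((165, 345), [152, 103, 35], [17, 196, 152]), ((390, 358), [70, 70, 63], [30, 25, 70]), ((210, 340), [211, 159, 82], [18, 156, 211]), ((300, 198), [43, 43, 35], [30, 47, 43]), ((150, 300), [166, 100, 39], [14, 195, 166]), ((230, 205), [72, 42, 15], [14, 202, 72])]
scene [([484.9, 3.4], [483, 0, 5, 8, 39]), ([481.7, 43.9], [475, 17, 13, 57, 343]), ([179.1, 28.7], [172, 24, 15, 10, 106]), ([157.3, 249.6], [152, 244, 12, 12, 107]), ([209.0, 261.3], [205, 255, 11, 13, 66])]
px []
1581.0
((0.4522889256477356, 0.12850672006607056), (0.22191879153251648, 0.0477338507771492), 83.80709075927734)
```

View pics/crop1.png

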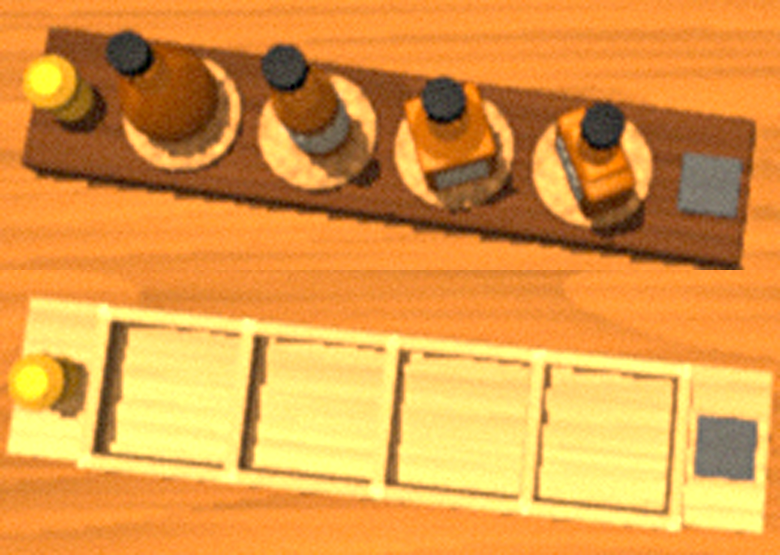

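Run:
```python
from h import *
s=robot.snapshot('top')
U=lambda x,y:(150+(x+.5)/3-.5,165+(y+.5)/3-.5); L=lambda x,y:(150+(x+.5)/3-.5,300+(y-270+.5)/3-.5)
caps={'onion':((192.5,182.5),.118),'slim':((245.3,187.3),.142),'square':((297.9,197.8),.130),'flask':((350.6,206.5),.130)}
for k,(p,z) in caps.items(): print(k,onz(s,*p,z).round(4))
for n,p in dict(slim=(317,132),square=(455,150),flask=(593,171)).items(): print('coaster',n,onz(s,*U(*p),.024).round(4))
for n,p in dict(TL=(101,306),TR=(690,366),BL=(78,466),BR=(680,528)).items(): print('rack',n,onz(s,*L(*p),.03).round(4))
for a,b in [((249,322),(231,480)),((393,338),(377,496)),((540,354),(527,513))]: print('div',onz(s,*L(*a),.03).round(4),onz(s,*L(*b),.03).round(4))
print('knob',onz(s,*L(36,381),.048).round(4),'plate',onz(s,*L(726,448),.008).round(4))
print('bknob',onz(s,*U(47,80),.058).round(4),'bplate',onz(s,*U(710,184),.019).round(4))
for z in(.008,): print([onz(s,*L(*p),z).round(4) for p in [(30,298),(774,372),(770,530),(8,455)]])
```

```text
onion [0.6873 0.1626 0.118 ]
slim [0.6726 0.0859 0.142 ]
square [0.661  0.0181 0.13  ]
flask [ 0.6485 -0.051   0.13  ]
coaster slim [0.673  0.0905 0.024 ]
coaster square [0.6627 0.0186 0.024 ]
coaster flask [ 0.6509 -0.0526  0.024 ]
rack TL [0.5147 0.1946 0.03  ]
rack TR [ 0.4844 -0.0966  0.03  ]
rack BL [0.4378 0.2024 0.03  ]
rack BR [ 0.4083 -0.0895  0.03  ]
div [0.5065 0.1204 0.03  ] [0.431  0.1272 0.03  ]
div [0.4984 0.049  0.03  ] [0.4234 0.0561 0.03  ]
div [ 0.4904 -0.0234  0.03  ] [ 0.4154 -0.0163  0.03  ]
knob [0.4791 0.2188 0.048 ] plate [ 0.4434 -0.116   0.008 ]
bknob [0.6927 0.2211 0.058 ] bplate [ 0.6445 -0.1131  0.019 ]
[array([0.5192, 0.2384, 0.008 ]), array([ 0.4805, -0.1414,  0.008 ]), array([ 0.4041, -0.1363,  0.008 ]), array([0.441 , 0.2453, 0.008 ])]
```

Run:
```python
from h import *
from scipy.spatial.transform import Rotation as R
o=robot.get_obs();M=R.from_euler('xyz',o['ee_rot']).as_matrix();print(M.round(3))
for a in ('scene','top'):
    s=robot.snapshot(a)
    print(a,'origin',proj(s,[0,0,0]),'tcp',proj(s,o['tool_pos']),'up',proj(s,o['tool_pos']+[0,0,.1]))
    for p in ([(195,145),(150,190),(590,350),(557,285)] if a=='scene' else [(572,262),(637,400)]): print(p,onz(s,*p,0).round(3))
s=snap('wrist','w0.png'); print(s['pose'].round(3))
```

```text
[[-0.     0.334 -0.943]
 [ 0.001 -0.943 -0.334]
 [-1.    -0.001 -0.   ]]
scene origin [442.95569538 118.31271874] tcp [219.07223059  24.21084489] up [213.5005099  -21.40980105]
(195, 145) [ 0.399 -0.453  0.   ]
(150, 190) [ 0.594 -0.408  0.   ]
(590, 350) [0.611 0.43  0.   ]
(557, 285) [0.495 0.364 0.   ]
top origin [316.11817702 697.23950789] tcp [860.70794717 661.09254471] up [1025.02119111  766.25502561]
(572, 262) [ 0.589 -0.402  0.   ]
(637, 400) [ 0.383 -0.476  0.   ]
[[ 0.335  0.907  0.256  0.258]
 [-0.942  0.323  0.09  -0.493]
 [-0.001 -0.272  0.962  0.384]
 [ 0.     0.     0.     1.   ]]
```

View pics/w0.png

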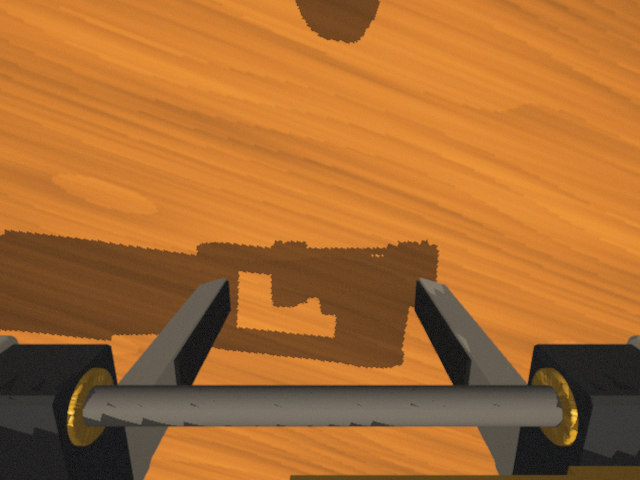

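Emit:
carry_out(targets=[[0,-1,0,0,-7.9],[0,-1,0,0,-7.9],[0,-1,0,0,-7.9],[0,-1,0,0,-7.9],[0,-1,0,0,-7.9],[0,-1,0,0,-7.9],[0,-1,0,0,-7.9],[0,-1,0,0,-7.7],[0,0,0.56,-3.1,0],[0,0,0.56,-3.1,0],[0,0,0.56,-3.1,0],[0,0,0.56,-3.1,0],[0,0,0.56,-3.1,0],[0,0,0.56,-3.1,0],[0,0,0.56,-3.1,0],[0,0,0.56,-3.1,0],[0,0,0.56,-3.1,0],[0,0,0.56,-3.1,0]])

```text
time: 2.2
tool_pos: [0.2798, -0.2171, 0.2857]
ee_rot: [0.97, 1.57, -0.732]
wrist_force: [0.3, -0.0, -1.0]
width: 0.0941
```

Emit:
carry_out(targets=[[0,0,3.4,-2.7,0],[0,0,3.4,-2.7,0],[0,0,3.4,-2.7,0],[0,0,3.4,-2.7,0],[0,0,3.4,-2.7,0],[0,0,3.4,-2.7,0],[0,0,3.4,-2.7,0],[0,0,3.4,-2.7,0],[0,0,3.4,-2.7,0],[0,0,3.4,-2.7,0],[0,0,0,0,0],[0,0,0,0,0]])

```text
time: 3.4
tool_pos: [0.6521, 0.0056, 0.2836]
ee_rot: [-1.376, 1.568, -3.076]
wrist_force: [0.1, -0.2, -0.0]
width: 0.0936
```

```bash
cat >> h.py <<'E'
from scipy.spatial.transform import Rotation as R
def go(x,y,z=None):
    o=robot.get_obs();M=R.from_euler('xyz',o['ee_rot']).as_matrix()
    p=o['tool_pos']; t=np.array([x,y,p[2] if z is None else z])
    print('at',p.round(4),'to',t,'shift cm',(M.T@(t-p)*100).round(2),'yaxis deg',np.degrees(np.arctan2(M[1,1],M[0,1])).round(2),'tilt',M[2,0].round(4))
E
python3 - <<'E'
from h import *
go(.684,.163)
go(.6726,.088)
o=robot.get_obs();print(o['time'],o['joint_positions'],o['wrist_force'])
s=snap('wrist','w1.png'); print(s['pose'].round(3))
for p in [(.687,.163,.118),(.6726,.088,.142),(.661,.018,.13),(.6485,-.051,.13)]: print(proj(s,p))
E
```

```text
at [0.6521 0.0056 0.2836] to [0.684      0.163      0.28362428] shift cm [-1.000e-02  1.130e+00 -1.602e+01] yaxis deg -7.41 tilt -1.0
at [0.6521 0.0056 0.2836] to [0.6726     0.088      0.28362428] shift cm [-0.01  0.97 -8.43] yaxis deg -7.41 tilt -1.0
3.4 [-7.80514498e-02  3.26729322e-01  9.34377851e-01 -4.90339306e-04
  1.88371068e+00  5.11268594e-02] [ 0.09325611 -0.21756228 -0.01820762]
[[ 0.992  0.123  0.038  0.662]
 [-0.128  0.954  0.27   0.083]
 [-0.003 -0.272  0.962  0.463]
 [ 0.     0.     0.     1.   ]]
[340.81887932  26.80349564]
[335.04741491 124.83962796]
[331.03161313 209.08828996]
[326.73996187 283.09674746]
```

View pics/w1.png

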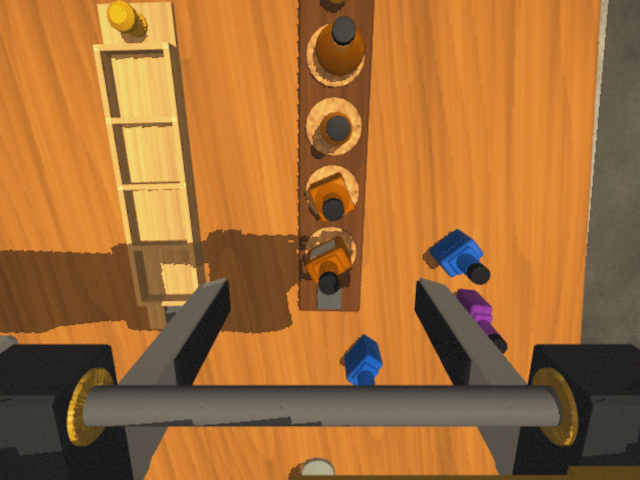

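The wrist view shows the caps at (343,29), (337,127), (333,209) and (329,283), within about 3 px of the predictions. I'll refine their positions and check the rack from here.

Run:
```python
from h import *
s=robot.snapshot('wrist'); i=s['image'].astype(int); m=((i.max(2)<60)&(i.max(2)-i.min(2)<14)).astype(np.uint8)
for n,c,z in [('onion',(343,29),.118),('slim',(337,127),.142),('square',(333,209),.130),('flask',(329,283),.130)]:
    w=np.zeros_like(m);cv2.circle(w,c,17,1,-1); 
    y,x=np.nonzero(m&w); (cx,cy),r=cv2.minEnclosingCircle(np.c_[x,y].astype(np.float32)); 
    print(n,x.mean(),y.mean(),len(x),cx,cy,r,onz(s,*c,z).round(4))
for k,p in dict(d1=[(110,123),(177,119)],d2=[(122,187),(185,185)],d3=[(133,243),(193,243)]).items(): print(k,[onz(s,*q,.03).round(4) for q in p])
```

```text
onion 340.2077922077922 39.01298701298701 77 342.9705810546875 31.735294342041016 12.619424819946289 [0.6887 0.1608 0.118 ]
slim 333.6 135.65 20 335.0 133.0 8.944372177124023 [0.6739 0.0855 0.142 ]
square 332.80403458213254 208.26801152737752 347 333.0 208.0 11.04546070098877 [0.6625 0.0169 0.13  ]
flask 328.8650137741047 281.8512396694215 363 329.4786682128906 281.7865905761719 11.333749771118164 [ 0.6503 -0.0524  0.13  ]
d1 [array([0.4345, 0.1224, 0.03  ]), array([0.5075, 0.117 , 0.03  ])]
d2 [array([0.4287, 0.0532, 0.03  ]), array([0.5   , 0.0462, 0.03  ])]
d3 [array([ 0.4237, -0.0128,  0.03  ]), array([ 0.494 , -0.0219,  0.03  ])]
```

Emit:
carry_out(targets=[[0,0,0.24,2.9,0],[0,0,0.24,2.9,0],[0,3.5,0,0,0],[0,4,0,0,0],[0,4,0,0,0],[0,4,0,0,0],[0,2.7,0,0,0],[0,1,0,0,0],[0,0,0,0,0],[0,0,0,0,0]])

```text
time: 4.5
tool_pos: [0.65, -0.0536, 0.0964]
ee_rot: [1.505, 1.566, -0.196]
wrist_force: [-0.1, 0.9, 0.5]
width: 0.0937
```

Run:
```python
from h import *
go(.6495,-.052,.092)
s=snap('wrist','w2.png')
```

```text
at [ 0.65   -0.0536  0.0964] to [ 0.6495 -0.052   0.092 ] shift cm [ 0.44 -0.07 -0.15] yaxis deg -7.51 tilt -1.0
```

View pics/w2.png

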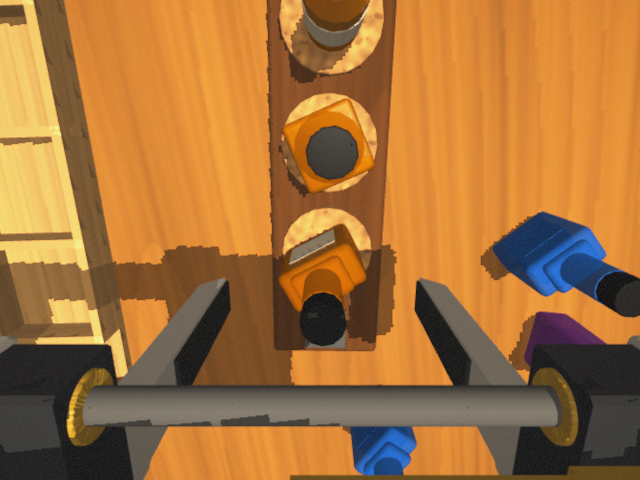

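The wrist view shows the amber flask's cap at (323,318), midway between the fingertips at about (228,285) and (418,285). I'll lower 4 mm, correct slightly and close.

Emit:
carry_out(targets=[[0,0.4,-0.05,-0.1,0],[1,0,0,0,0],[1,0,0,0,0],[1,0,0,0,0],[1,0,0,0,0],[1,0,0,0,0],[1,0,0,0,0],[1,0,0,0,0],[1,0,0,0,0]])

```text
time: 5.45
tool_pos: [0.6487, -0.0519, 0.0894]
ee_rot: [-0.276, 1.571, -1.977]
wrist_force: [0.8, -0.4, 0.6]
width: 0.0335
```

Run:
```python
from h import *
o=robot.get_obs();print(o['width'],o['wrist_force'])
go(.4515,-.056)
```

```text
0.0334712695408622 [ 0.83876795 -0.44969546  0.62006439]
at [ 0.6487 -0.0519  0.0894] to [ 0.4515     -0.056       0.08944889] shift cm [  0.   -19.5    2.97] yaxis deg -7.48 tilt -1.0
```

Emit:
carry_out(targets=[[1,0,0,0,0],[1,0,0,0,0],[1,0,0,0,0],[1,0,0,0,0]])

```text
time: 5.85
tool_pos: [0.6487, -0.0519, 0.0893]
ee_rot: [-1.172, 1.571, -2.873]
wrist_force: [0.8, 0.4, -0.2]
width: 0.0194
```

Emit:
carry_out(targets=[[1,-1,0,0,0],[1,-2,0,0,0],[1,-2,0,0,0],[1,-1,0,0,0],[1,0,-1,0.15,0],[1,0,-2.5,0.37,0],[1,0,-2.5,0.37,0],[1,0,-2.5,0.37,0],[1,0,-2.5,0.37,0],[1,0,-2.5,0.37,0],[1,0,-2.5,0.37,0],[1,0,-2,0.4,0],[1,0,-1.5,0.2,0],[1,0,0,0,0],[1,0,0,0,0]])

```text
time: 7.35
tool_pos: [0.4511, -0.0559, 0.1489]
ee_rot: [-2.014, 1.571, 2.568]
wrist_force: [0.8, 0.2, -1.3]
width: 0.0195
```

Run:
```python
from h import *
o=robot.get_obs();print(o['width'],o['wrist_force'])
go(.4515,-.056,.0733)
s=snap('wrist'); t=snap('top')
a=cv2.resize(t['image'][290:410,140:430],(640,265))
cv2.imwrite('pics/w3.png',np.vstack([s['image'][:330],a])[:,:,::-1])
```

```text
0.019464667201037213 [ 0.77803283  0.16046949 -1.28927168]
at [ 0.4511 -0.0559  0.1489] to [ 0.4515 -0.056   0.0733] shift cm [7.56 0.04 0.01] yaxis deg -7.49 tilt -1.0
```

View pics/w3.png

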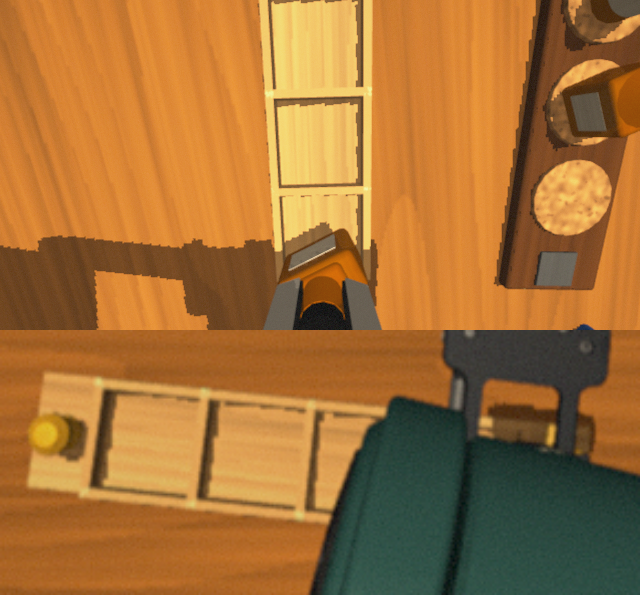

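Emit:
carry_out(targets=[[1,1.5,0.04,0,0],[1,2,0,0,0],[1,2,0,0,0],[1,1,0,0,0],[1,0.5,0,0,0],[1,0.3,0,0,0],[1,0.1,0,0,0],[1,0,0,0,0],[1,0,0,0,0]])

```text
time: 8.35
tool_pos: [0.4525, -0.0562, 0.0763]
ee_rot: [1.415, 1.569, -0.286]
wrist_force: [-0.2, -0.3, -1.1]
width: 0.0196
```

Emit:
carry_out(targets=[[1,0.15,-0.1,0,0],[1,0.1,0,0,0],[1,0,0,0,0],[1,0,0,0,0]])

```text
time: 8.75
tool_pos: [0.4511, -0.0559, 0.0732]
ee_rot: [1.314, 1.57, -0.388]
wrist_force: [-0.6, 0.6, 0.6]
width: 0.0199
```

Emit:
carry_out(targets=[[0.4,0,0,0,0],[0.4,0,0,0,0],[0.4,0,0,0,0],[0.4,0,0,0,0],[0.4,0,0,0,0],[0.4,0,0,0,0],[0.4,-1,0,0,0],[0.4,-3,0,0,0],[0.4,-4,0,0,0],[0.4,-4,0,0,0],[0.4,-2,0,0,0],[0.4,0,0,0,0]])

```text
time: 9.95
tool_pos: [0.4531, -0.0564, 0.2178]
ee_rot: [1.449, 1.562, -0.252]
wrist_force: [0.0, 0.2, -0.8]
width: 0.0566
```

Run:
```python
from h import *
o=robot.get_obs();print(o['width'],o['wrist_force'],o['tool_pos'])
go(.662,.0175)
s=snap('wrist','w4.png')
```

```text
0.05660425989085694 [ 0.04946943  0.20751579 -0.75119993] [ 0.45306299 -0.05640304  0.21781898]
at [ 0.4531 -0.0564  0.2178] to [0.662      0.0175     0.21781898] shift cm [  0.17  19.75 -10.04] yaxis deg -7.47 tilt -1.0
```

View pics/w4.png

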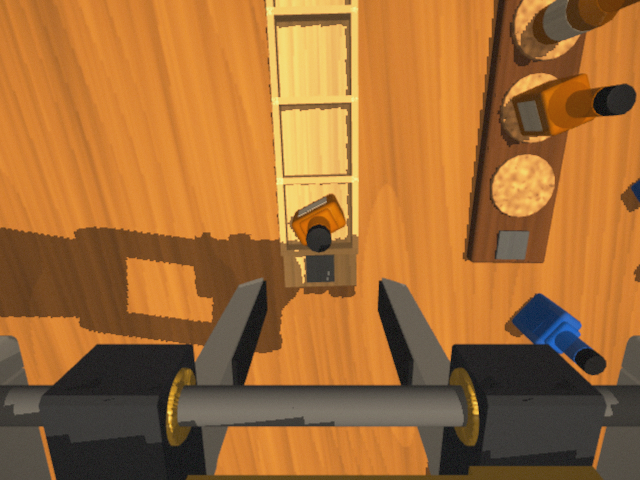

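The flask stands upright in the fourth compartment, cap at (318,238). Next is the square bottle.

Emit:
carry_out(targets=[[0.4,0,2.8,-1.4,0],[0.4,0,3.6,-1.8,0],[0.4,0,3.6,-1.9,0],[0.4,0,3.6,-1.9,0],[0.4,0,3.6,-1.8,0],[0.4,0,2.5,-1.2,0],[0.4,0,0,0,0],[0.4,0,0,0,0],[0.4,2,0,0,0],[0.4,3,0,0,0],[0.4,3,0,0,0],[0.4,3,0,0,0],[0.4,1,0,0,0],[0.4,0,0,0,0],[0.4,0,0,0,0]])

```text
time: 11.5
tool_pos: [0.6596, 0.0173, 0.0947]
ee_rot: [1.601, 1.569, -0.1]
wrist_force: [0.5, -0.4, 0.4]
width: 0.0566
```

Run:
```python
from h import *
go(.662,.0175,.090)
s=snap('wrist','w5.png')
for p in [(.662,.0175,.13),(.6735,.0855,.142)]: print(proj(s,p))
```

```text
at [0.6596 0.0173 0.0947] to [0.662  0.0175 0.09  ] shift cm [ 0.47  0.23 -0.05] yaxis deg -7.5 tilt -1.0
[328.42608491 326.86675572]
[337.67041823 160.08185388]
```

View pics/w5.png

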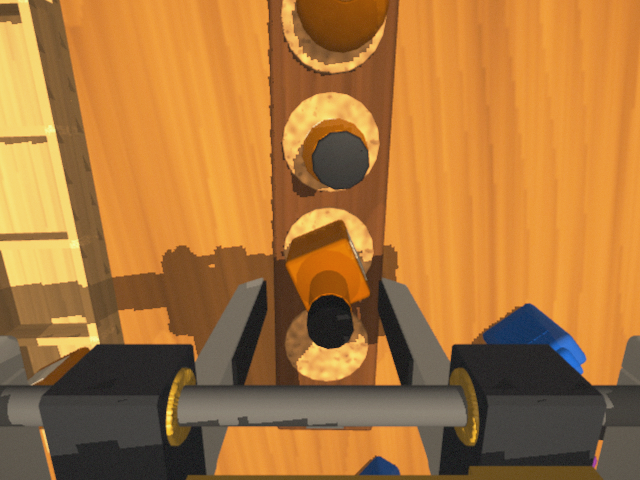

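Emit:
carry_out(targets=[[0.4,0.45,0.25,-0.15,0],[0.4,0,0,0,0],[1,0,0,0,0],[1,0,0,0,0],[1,0,0,0,0],[1,0,0,0,0],[1,0,0,0,0],[1,0,0,0,0],[1,0,0,0,0],[1,0,0,0,0]])

```text
time: 12.55
tool_pos: [0.662, 0.0187, 0.0884]
ee_rot: [0.258, 1.571, -1.443]
wrist_force: [0.7, -0.0, -1.4]
width: 0.0197
```

Run:
```python
from h import *
print(robot.get_obs()['width']);go(.459,.0152)
```

```text
0.019699758865851395
at [0.662  0.0187 0.0884] to [0.459      0.0152     0.08841641] shift cm [ -0.   -20.08   2.99] yaxis deg -7.47 tilt -1.0
```

Emit:
carry_out(targets=[[1,-1,0,0,0],[1,-2,0,0,0],[1,-2,0,0,0],[1,-1,0,0,0],[1,0,-1,0.15,0],[1,0,-2.5,0.37,0],[1,0,-2.5,0.37,0],[1,0,-2.5,0.37,0],[1,0,-2.5,0.37,0],[1,0,-2.5,0.37,0],[1,0,-2.5,0.37,0],[1,0,-2.5,0.37,0],[1,0,-1.6,0.25,0],[1,0,0,0,0],[1,0,0,0,0]])

```text
time: 14.05
tool_pos: [0.4583, 0.0153, 0.1479]
ee_rot: [-1.538, 1.571, 3.044]
wrist_force: [0.4, -0.2, -1.3]
width: 0.0195
```

Run:
```python
from h import *
print(robot.get_obs()['width']);go(.459,.0152,.0724)
```

```text
0.019469869865751332
at [0.4583 0.0153 0.1479] to [0.459  0.0152 0.0724] shift cm [7.55 0.08 0.  ] yaxis deg -7.48 tilt -1.0
```

Emit:
carry_out(targets=[[1,1.5,0.05,0,0],[1,2,0,0,0],[1,2,0,0,0],[1,1,0,0,0],[1,0.5,0,0,0],[1,0.3,0,0,0],[1,0.1,0,0,0],[1,0,0,0,0],[1,0,0,0,0]])

```text
time: 14.95
tool_pos: [0.4599, 0.0152, 0.0753]
ee_rot: [1.538, 1.569, -0.163]
wrist_force: [0.5, 1.0, -0.5]
width: 0.0195
```

Emit:
carry_out(targets=[[1,0.15,-0.1,0,0],[1,0.1,0,0,0],[1,0,0,0,0],[1,0,0,0,0]])

```text
time: 15.35
tool_pos: [0.4584, 0.0153, 0.0723]
ee_rot: [1.518, 1.57, -0.183]
wrist_force: [-0.9, 0.5, 0.2]
width: 0.0191
```

Emit:
carry_out(targets=[[0.4,0,0,0,0],[0.4,0,0,0,0],[0.4,0,0,0,0],[0.4,0,0,0,0],[0.4,0,0,0,0],[0.4,0,0,0,0],[0.4,-1,0,0,0],[0.4,-3,0,0,0],[0.4,-4,0,0,0],[0.4,-4,0,0,0],[0.4,-2.5,0,0,0],[0.4,0,0,0,0]])

```text
time: 16.55
tool_pos: [0.4607, 0.0152, 0.2226]
ee_rot: [1.606, 1.56, -0.096]
wrist_force: [0.5, -0.6, 0.8]
width: 0.0563
```

Run:
```python
from h import *
o=robot.get_obs();print(o['width'],o['wrist_force'])
go(.673,.0868)
s=snap('wrist','w6.png')
```

```text
0.056327440058516705 [ 0.49143602 -0.60616601  0.75991799]
at [0.4607 0.0152 0.2226] to [0.673      0.0868     0.22262503] shift cm [ 0.21 20.12 -9.86] yaxis deg -7.47 tilt -0.9999
```

View pics/w6.png

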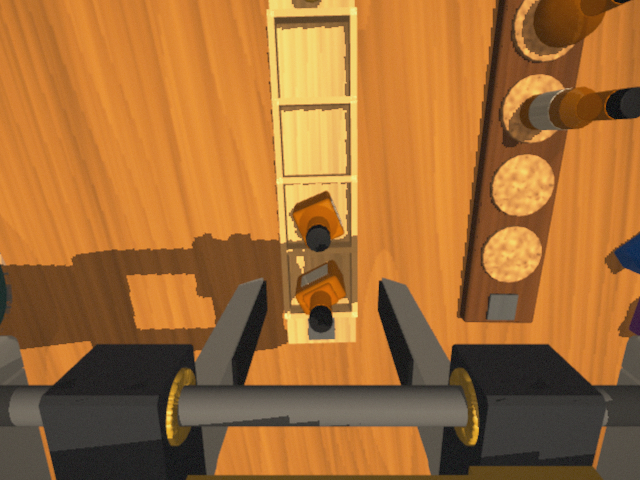

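Square and flask both stand upright, caps at (318,238) and (320,318). Now the slim bottle; the w5 view put its cap at about (.674,.0855).

Emit:
carry_out(targets=[[0.4,0,2.8,-1.4,0],[0.4,0,3.6,-1.8,0],[0.4,0,3.6,-1.8,0],[0.4,0,3.7,-1.8,0],[0.4,0,3.7,-1.8,0],[0.4,0,2.8,-1.2,0],[0.4,0,0,0,0],[0.4,0,0,0,0],[0.4,2,0,0,0],[0.4,3,0,0,0],[0.4,3,0,0,0],[0.4,2.5,0,0,0],[0.4,1,0,0,0],[0.4,0,0,0,0],[0.4,0,0,0,0]])

```text
time: 18.1
tool_pos: [0.6715, 0.0861, 0.1037]
ee_rot: [1.705, 1.569, 0.003]
wrist_force: [-0.8, 0.3, -0.2]
width: 0.0564
```

Run:
```python
from h import *
go(.674,.086,.102)
s=snap('wrist','w7.png')
for p in [(.674,.086,.142),(.687,.162,.118)]: print(proj(s,p))
```

```text
at [0.6715 0.0861 0.1037] to [0.674 0.086 0.102] shift cm [ 0.17  0.25 -0.03] yaxis deg -7.49 tilt -1.0
[328.8357259  330.92769138]
[335.95510599 135.23081843]
```

View pics/w7.png

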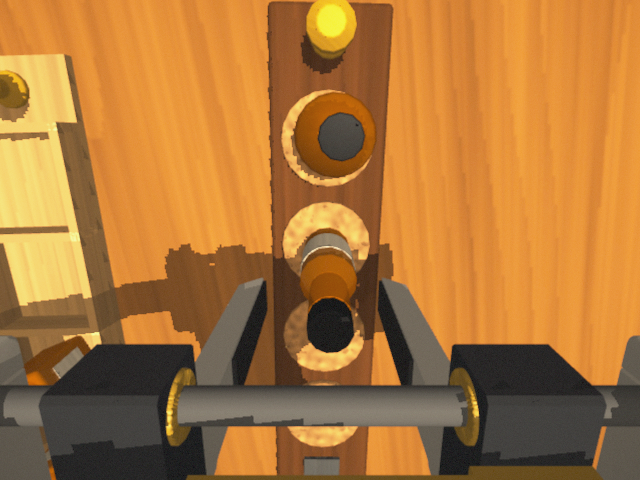

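Emit:
carry_out(targets=[[0.4,0.2,0.25,-0.15,0],[0.4,0,0,0,0],[1,0,0,0,0],[1,0,0,0,0],[1,0,0,0,0],[1,0,0,0,0],[1,0,0,0,0],[1,0,0,0,0],[1,0,0,0,0],[1,0,0,0,0]])

```text
time: 19.15
tool_pos: [0.674, 0.0874, 0.0998]
ee_rot: [-1.032, 1.571, -2.733]
wrist_force: [-0.5, 0.2, -1.2]
width: 0.0196
```

Run:
```python
from h import *
print(robot.get_obs()['width']);go(.466,.087)
```

```text
0.019551157456377897
at [0.674  0.0874 0.0998] to [0.466      0.087      0.09983123] shift cm [  0.   -20.61   2.75] yaxis deg -7.47 tilt -1.0
```

Place at TCP z = .0998 − .016 = .0838.

Emit:
carry_out(targets=[[1,-1,0,0,0],[1,-2,0,0,0],[1,-2,0,0,0],[1,-1,0,0,0],[1,0,-1,0.13,0],[1,0,-2.5,0.33,0],[1,0,-2.5,0.33,0],[1,0,-2.5,0.33,0],[1,0,-2.5,0.33,0],[1,0,-2.5,0.33,0],[1,0,-2.5,0.33,0],[1,0,-2.6,0.34,0],[1,0,-2,0.3,0],[1,0,0,0,0],[1,0,0,0,0]])

```text
time: 20.65
tool_pos: [0.4665, 0.0869, 0.1604]
ee_rot: [1.67, 1.569, -0.032]
wrist_force: [0.6, 0.2, -1.8]
width: 0.0196
```

Emit:
carry_out(targets=[[1,1.5,0.05,0,0],[1,2,0,0,0],[1,2,0,0,0],[1,1,0,0,0],[1,0.5,0,0,0],[1,0.3,0,0,0],[1,0.1,0,0,0],[1,0,0,0,0],[1,0,0,0,0]])

```text
time: 21.55
tool_pos: [0.4672, 0.0869, 0.0868]
ee_rot: [1.704, 1.569, 0.003]
wrist_force: [-0.2, -1.0, -1.5]
width: 0.0194
```

Emit:
carry_out(targets=[[1,0.15,-0.1,0,0],[1,0.1,0,0,0],[1,0,0,0,0],[1,0,0,0,0]])

```text
time: 21.95
tool_pos: [0.4658, 0.087, 0.0838]
ee_rot: [1.727, 1.57, 0.026]
wrist_force: [-0.0, -0.1, 0.2]
width: 0.0194
```

Emit:
carry_out(targets=[[0.4,0,0,0,0],[0.4,0,0,0,0],[0.4,0,0,0,0],[0.4,0,0,0,0],[0.4,0,0,0,0],[0.4,0,0,0,0],[0.4,-1,0,0,0],[0.4,-3,0,0,0],[0.4,-4,0,0,0],[0.4,-4,0,0,0],[0.4,-1.5,0,0,0],[0.4,0,0,0,0]])

```text
time: 23.15
tool_pos: [0.4672, 0.0871, 0.2218]
ee_rot: [1.752, 1.564, 0.051]
wrist_force: [-0.1, 0.1, -0.4]
width: 0.0562
```

Run:
```python
from h import *
o=robot.get_obs();print(o['width'],o['wrist_force'])
go(.688,.162)
s=snap('wrist','w8.png')
```

```text
0.05624318545415467 [-0.12539054  0.08807745 -0.3562547 ]
at [0.4672 0.0871 0.2218] to [0.688      0.162      0.22179302] shift cm [  0.15  20.91 -10.3 ] yaxis deg -7.47 tilt -1.0
```

View pics/w8.png

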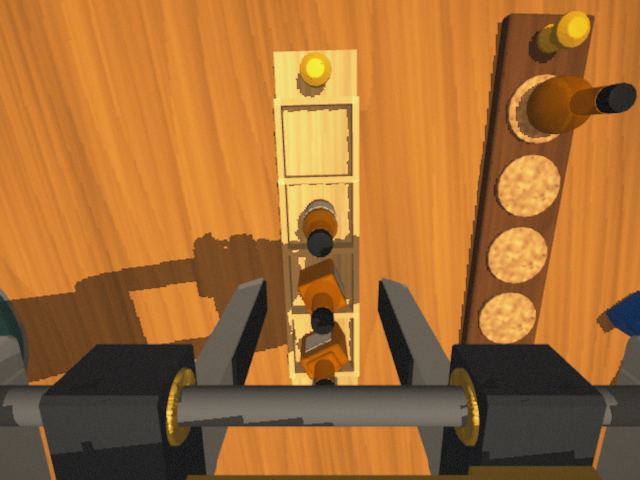

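Slim stands upright in the second compartment, cap at (320,243). Now the onion.

Emit:
carry_out(targets=[[0.4,0,2.8,-1.4,0],[0.4,0,3.7,-1.8,0],[0.4,0,3.8,-1.9,0],[0.4,0,3.8,-1.9,0],[0.4,0,3.8,-1.9,0],[0.4,0,3,-1.4,0],[0.4,0,0,0,0],[0.4,0,0,0,0],[0.4,2,0,0,0],[0.4,3,0,0,0],[0.4,3,0,0,0],[0.4,3,0,0,0],[0.4,2,0,0,0],[0.4,0.4,0,0,0],[0.4,0,0,0,0],[0.4,0,0,0,0]])

```text
time: 24.8
tool_pos: [0.6867, 0.1619, 0.0867]
ee_rot: [1.818, 1.568, 0.116]
wrist_force: [0.9, -0.0, -0.5]
width: 0.0566
```

Run:
```python
from h import *
go(.688,.162,.080)
s=snap('wrist','w9.png')
for p in [(.688,.162,.118)]: print(proj(s,p))
```

```text
at [0.6867 0.1619 0.0867] to [0.688 0.162 0.08 ] shift cm [ 0.67  0.12 -0.03] yaxis deg -7.48 tilt -1.0
[325.75117138 322.71999308]
```

View pics/w9.png

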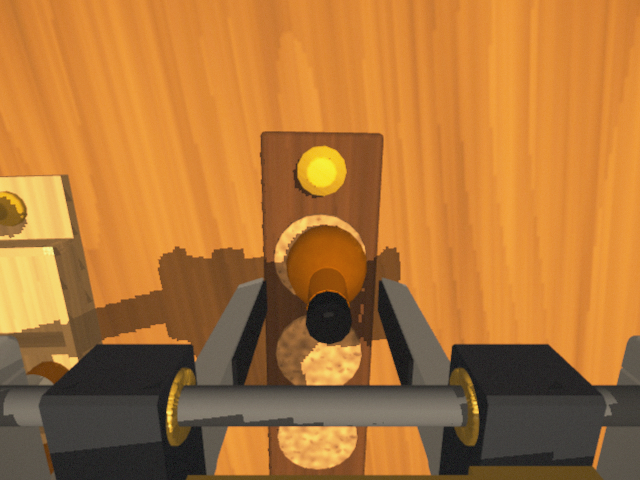

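Emit:
carry_out(targets=[[0.4,0.45,0.18,-0.15,0],[0.4,0,0,0,0],[1,0,0,0,0],[1,0,0,0,0],[1,0,0,0,0],[1,0,0,0,0],[1,0,0,0,0],[1,0,0,0,0],[1,0,0,0,0],[1,0,0,0,0]])

```text
time: 25.85
tool_pos: [0.6883, 0.1632, 0.0799]
ee_rot: [0.606, 1.571, -1.096]
wrist_force: [0.5, 0.9, -0.5]
width: 0.0195
```

Run:
```python
from h import *
print(robot.get_obs()['width']);go(.4733,.1585)
```

```text
0.019454150644070394
at [0.6883 0.1632 0.0799] to [0.4733     0.1585     0.07991423] shift cm [ -0.   -21.26   3.26] yaxis deg -7.48 tilt -1.0
```

Emit:
carry_out(targets=[[1,-1,0,0,0],[1,-2,0,0,0],[1,-2,0,0,0],[1,-1,0,0,0],[1,0,-1,0.15,0],[1,0,-2.6,0.4,0],[1,0,-2.6,0.4,0],[1,0,-2.6,0.4,0],[1,0,-2.6,0.4,0],[1,0,-2.6,0.4,0],[1,0,-2.6,0.4,0],[1,0,-2.6,0.4,0],[1,0,-2,0.3,0],[1,0,0,0,0],[1,0,0,0,0]])

```text
time: 27.35
tool_pos: [0.4742, 0.1586, 0.1404]
ee_rot: [1.755, 1.569, 0.054]
wrist_force: [0.3, -0.4, -0.9]
width: 0.0197
```

Emit:
carry_out(targets=[[1,1.5,0,0,0],[1,2,0,0,0],[1,2,0,0,0],[1,1,0,0,0],[1,0.5,0,0,0],[1,0.3,0,0,0],[1,0.1,0,0,0],[1,0,0,0,0],[1,0,0,0,0]])

```text
time: 28.25
tool_pos: [0.4744, 0.1587, 0.0668]
ee_rot: [1.851, 1.569, 0.15]
wrist_force: [0.2, 0.3, -1.1]
width: 0.0196
```

Emit:
carry_out(targets=[[1,0.15,-0.1,0,0],[1,0.1,0,0,0],[1,0,0,0,0],[1,0,0,0,0]])

```text
time: 28.65
tool_pos: [0.473, 0.1587, 0.0638]
ee_rot: [1.936, 1.57, 0.235]
wrist_force: [-0.2, 0.9, 1.1]
width: 0.0196
```

Release, lift, and back off towards +y so that the cameras see the rack.

Emit:
carry_out(targets=[[0.4,0,0,0,0],[0.4,0,0,0,0],[0.4,0,0,0,0],[0.4,0,0,0,0],[0.4,0,0,0,0],[0.4,0,0,0,0],[0.4,-1,0,0,0],[0.4,-3,0,0,0],[0.4,-4,0,0,0],[0.4,-4,0,0,0],[0.4,-4,0,0,0],[0.4,-3,-2,-2,0],[0.4,0,-3,-3,0],[0.4,0,-3,-3,0],[0.4,0,-3,-3,0],[0.4,0,-2,-2,0],[0.4,0,0,0,0],[0.4,0,0,0,0]])

```text
time: 30.45
tool_pos: [0.3609, 0.3045, 0.2541]
ee_rot: [1.551, 1.569, -0.149]
wrist_force: [-0.1, -0.8, -0.1]
width: 0.056
```

Run:
```python
from h import *
o=robot.get_obs();print(o['width'],o['wrist_force'],o['tool_pos'],o['time'])
t=snap('top');c=snap('scene')
C=np.array([.4622,.0515]);u=np.array([.1008,.9949])
a=cv2.resize(t['image'][150:400,140:440],(600,500)); b=cv2.resize(c['image'][120:340,250:510],None,fx=2,fy=2)
cv2.imwrite('pics/f_top.png',a[:,:,::-1]);cv2.imwrite('pics/f_scene.png',b[:,:,::-1])
for d,h,n in [(108,.102,'onion'),(36,.126,'slim'),(-36,.114,'square'),(-108,.114,'flask')]:
    p=[*(C+u*d/1000)]
    q=proj(t,p+[h]); r=proj(c,p+[h]); print(n,'top crop',((q-[140,150])*2).round(),'scene crop',((r-[250,120])*2).round())
```

```text
0.05598578634023487 [-0.06527952 -0.83482794 -0.14037042] [0.36086814 0.30452653 0.25412211] 30.45
onion top crop [104. 386.] scene crop [390. 141.]
slim top crop [206. 400.] scene crop [315.  91.]
square top crop [321. 410.] scene crop [240.  80.]
flask top crop [433. 421.] scene crop [172.  58.]
```

View pics/f_top.png

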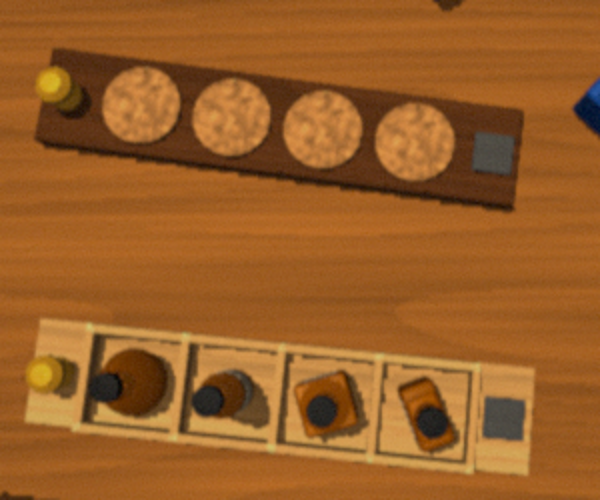

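View pics/f_scene.png

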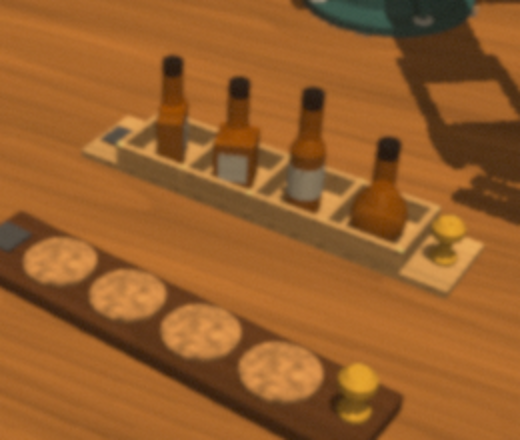

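All four bottles stand upright in the right compartments. Cap positions match the expected upright ones within about 2 camera pixels, and the arm is clear.

Run:
```python
from bench import robot
print(robot.close_job())
```

```text
the job is handed in; nothing more can be done
None
```

I moved all four bottles into the pale rack in the same order from the knob: onion, slim, square, flask. The job is handed in, with the arm motion finished at about 30 s of the 115 s allowed. The hand-in itself reports no verdict.

- **Final images:** top and scene views show each bottle upright in its own compartment. The caps sit within about 2 camera pixels of where upright, centred bottles should appear.
- **Robot clear:** the gripper ended open, more than 15 cm from the rack, with wrist force under 1 N. The blue and purple look-alikes were left alone.
- **Disagreements:** the top and wrist cameras differed by about 2–3 mm on the rack's position, and the caps by up to about 2 mm. I averaged the rack position and corrected the cap offsets before each grasp. No check failed.

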